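Power up the paint-drying station

ROBOT

A 6-joint arm with a two-finger parallel gripper is mounted at the origin on the work surface. World frame = base frame: x ahead of the robot, y to its left, z up, the work surface at z = 0. Lengths are in m, angles in rad, forces in N, time in s.
With the tool pointing down it reaches from about 0.35 to 0.975 m from the base axis. Payload 4.9 kg.
Tool frame: the origin (TCP) lies midway between the tips of the shut fingers; the grasp point (between the pads) lies 19 mm behind it; z points along the fingers, y is the line along which they close (so a half turn about z gives the same grasp; the last joint's range is limited). The gripper opens to 85 mm and grips with 20 to 120 N. Pads are 22 mm wide; open, the fingers measure 114 mm over their backs; the gripper's body (76 mm by 85 mm) begins 54 mm behind the grasp point. The pads swing forward as they close: fully open they stand 13 mm farther back than shut.
Start: joints at [1.196, 0.053, 1.613, -0, 1.476, -0.119], TCP at [0.158, 0.605, 0.231] pointing down, gripper open.
Joint ranges: [-3.01, 3.01], [-1.01, 2.22], [0.06, 2.58], [-1.02, 4.17], [0.09, 2.62], [-3.14, 3.14]. Speed limits (rad/s): [2.57, 2.57, 3.14, 3.14, 3.14, 3.14].

INTERFACE

Orientations are given as a 3x3 rotation matrix whose columns are the frame's x, y, z axes.
In Python, from cell import status, get_image, calibration, workorder, recognise gives the robot as it stands.
- The arm moves only by the tool servo_tool, never from a script. Its argument "series" is a list of rows, each a list of 7 numbers: the shift along the world's x, y, z in m, then the turn, a rotation vector about the world's x, y, z in degrees, then the closure, from 0 (fully open) to 1 (shut). In form: [[x, y, z, rx, ry, rz, fingers], ...]. A call has exactly 5 rows; each row shifts and turns the commanded pose from where the row before left it; what a row does not reach is not made up. A row lasts 1/12 s, in which the tool goes at most 41.7 mm and 7.16 degrees, less where a joint would pass 70% of its speed; a pose out of reach is approached as far as the arm can. A call with a gripper value outside its range is refused whole. The fingers move at their own pace and stop on an object; the grip force is fixed at half the most. Time passes only in rows, so rows that do not move let the fingers close, or fill a call up. It gives the time, the measured TCP pose, the force, the opening and the grip force at its end, in the units of the state.
- status.observe(): the state, without advancing time (a new reading comes with each control period).
- get_image(name): name is "side" or "top" or "wrist"; returns (picture, depth): 384x512x3 uint8, red, green, blue; 384x512 float32, m along the optical axis (not along the pixel's ray), 0 where there is no reading.
- calibration(name): a dict with "K" (3x3 intrinsics, pixels), "rvec" (rotation vector, rad) and "tvec" (3), from world to camera coordinates, as OpenCV has them. Camera axes: x right, y down, z forward; pixel columns grow to the right and rows downward; lengths in m; the calibration is good to about 2 mm. A picture is of the moment at which its call begins: read the wrist's pose just before it. calibration takes no time and is no camera call; for the wrist camera it gives the pose at the moment of the call.
- workorder.hand_in(): hands the job in; it is judged then, once.
Trained networks look in the newest picture that a camera, given by its name, has taken for a name from the list of things; names that differ only in an ending like _2 or _b are one class to them, and where a whole thing is asked for, a point or a joint stands for the part that bears it (a point fixed in the world has none). Each returns a list of dicts, best first, with "p" (0 to 1); they miss things now and then, are a little off and sometimes report something else, mostly with a low value. They report only what shows in the picture. A call takes as long as a camera call. They do not tell look-alikes from the thing itself.
- recognise(label, camera): "point" ([row, column] in pixels, amid what is visible of it).
The state is a dict: "time_s": time; "joint_positions": joint angles; "qd": joint speeds; "tau": joint torques, N m; "position": TCP position; "tcp_rot": TCP orientation; "wrist_force": force on the tool from outside, world axes, zero at the start; "torque": the same for the moment, N m; "grip_width": finger opening in m; "gripper_force": force on a finger pad.
Only numpy, scipy, OpenCV 4.12 (cv2) and the standard library are available. Lean on these libraries where they do the work, as an engineer would, in place of code of your own. Each camera call takes 0.05 s, during which the arm holds its last target. There are 200 camera calls.

TASK

Start the drying station from its console on the bench by pressing with the fingertips: first press the raised end of the red rocker right down to switch the power on, then push the blue key (extraction fan) fully down, and only then the yellow key (drying lamp) fully down. Leave the green key up, and leave the wet gold finial, the paint tin, the jar and the brush standing or lying undisturbed where they are; lift nothing.

Things in the scene. Friction and masses are not known exactly. Their poses are not given: they have to be found in the camera images.
- console: grey steel console box fixed to the bench, 120 mm deep (its x) by 340 mm wide (its y) by 50 mm high, origin at the centre of its underside, z up. Four black switch housings stand in a row on its top along its y axis at -120, -40, 40 and 120 mm, one with the rocker and three with keys, in an order that changes from run to run.
- rocker_on_end (a point): spot to press on the red rocker: on its top face, 20 mm from its pivot, at the end raised at the start (marked by a white bar; the end towards the console's +x, away from the robot). It moves with the paddle, down about 8 mm, from about 92 to 84 mm above the bench, and its axes tilt with it (at joint value 0 parallel to the console's).
- rocker (a joint): angle of the red rocker in rad: 0 to 0.06 at the start (off), 0.4 fully over at a hard stop (on). About 3 N at the marked spot moves it; no spring, it stays where it is left. The rocker is a flat paddle 60 mm long (along the console's x), 36 mm wide, 12 mm thick; its pivot runs along the console's y, 82 mm above the bench.
- blue_key_top (a point): extraction fan key: a round blue push key, 40 mm across, flat top, standing 16 mm proud of its black rectangular housing (80 x 66 mm, 16 mm thick) on the console. This point is the centre of the key's top face and goes down with it; 82 mm above the bench when up.
- blue_key (a joint): travel of the blue key in m, straight down: 0 to 0.001 at the start (up), 0.008 fully down. It moves with a steady friction of about 4 N, has no spring and stays where it is pushed to; a hard stop ends it at 0.008.
- yellow_key_top (a point): drying lamp key: a round yellow push key, 40 mm across, flat top, standing 16 mm proud of its black rectangular housing (80 x 66 mm, 16 mm thick) on the console. This point is the centre of the key's top face and goes down with it; 82 mm above the bench when up.
- yellow_key (a joint): travel of the yellow key in m, straight down: 0 to 0.001 at the start (up), 0.008 fully down. It moves with a steady friction of about 4 N, has no spring and stays where it is pushed to; a hard stop ends it at 0.008.
- green_key_top (a point): turntable key, to be left up: a round green push key, 40 mm across, flat top, standing 16 mm proud of its black rectangular housing (80 x 66 mm, 16 mm thick) on the console. This point is the centre of the key's top face and goes down with it; 82 mm above the bench when up.
- green_key (a joint): travel of the green key in m, straight down: 0 to 0.001 at the start (up), 0.008 fully down. It moves with a steady friction of about 4 N, has no spring and stays where it is pushed to; a hard stop ends it at 0.008.
- finial_mid (a point): loose gold turned wooden finial standing on the bench, 64 mm across its foot, 116 mm high; the point is on its axis, 58 mm up. Do not disturb.
- tin_mid (a point): loose closed paint tin with a teal label, 72 mm across, 85 mm high; the point is its centre. Do not disturb.
- jar_mid (a point): loose closed jar with a blue label, 60 mm across, 75 mm high; the point is its centre. Do not disturb.
- brush: loose paint brush lying on the bench in front of the console, about 200 mm long along its own x; origin under its middle. Do not disturb.
Not all that is in view belongs to the job. Of the things like the part that bears finial_mid, leave any that is pink; of the rest the larger one is meant.

How it is judged:
By the outcome, as a careful person would: the job done as asked, in the order asked, and still so for the second after the job is handed in, with the robot touching nothing.
It also fails if it takes over 45 s, if anything falls off the work surface, if the arm or the gripper's body presses on something with over 40 N, if the wrist force passes 120 N, or if a joint passes its speed limit or range.

## Working session

There is one attempt and no reset: what is moved stays moved. The work goes in short steps, Python scripts to look and compute and a tool call to move; the robot and the scene stay as the last step left them, time stands still between calls to the robot, and variables do not carry over. Pictures are saved under pics/ and viewed, at most 10 in all, crops included, and the job is handed in when it is done.

Besides the shell and the picture viewer there is one more tool, called after ">>>" by a JSON object that holds its "api" and its "payload". servo_tool: Moves the arm, as the interface text tells. Its arguments: {"type":"object","properties":{"series":{"type":"array","items":{"type":"array","items":{"type":"number"}}}},"required":["series"]}

```bash
mkdir -p pics; cat > h.py <<'E'
import numpy as np, cv2
from cell import status, get_image, calibration, workorder, recognise
def world(cam,d,pts):
    c=calibration(cam); K=np.array(c["K"]); R=cv2.Rodrigues(np.array(c["rvec"],float))[0]; t=np.array(c["tvec"],float).ravel()
    out=[]
    for r,q in pts:
        r0,q0=int(round(r)),int(round(q)); w=d[max(r0-1,0):r0+2,max(q0-1,0):q0+2]; w=w[w>0]
        if not len(w): out.append([np.nan]*3); continue
        out.append(R.T@(np.linalg.inv(K)@[q,r,1]*np.median(w)-t))
    return np.array(out)
E
python3 - <<'E'
from h import *
np.set_printoptions(precision=4,suppress=True)
for cam in("top","side"):
    im,d=get_image(cam); cv2.imwrite(f"pics/{cam}0.png",im[...,::-1])
    for l in["console","rocker_on_end","blue_key_top","yellow_key_top","green_key_top","finial_mid","tin_mid","jar_mid","brush"]:
        for x in recognise(l,cam)[:3]:
            print(cam,l,round(x["p"],2),np.round(x["point"]),world(cam,d,[x["point"]])[0])
s=status.observe();print(s)
E
```

```text
top console 0.58 [220. 297.] [ 0.5454 -0.02    0.05  ]
top rocker_on_end 0.91 [223. 354.] [ 0.5447 -0.1423  0.0867]
top rocker_on_end 0.75 [220. 298.] [ 0.5466 -0.0232  0.0502]
top blue_key_top 0.72 [224. 315.] [ 0.5389 -0.056   0.0816]
top blue_key_top 0.27 [218. 280.] [0.552  0.024  0.0819]
top yellow_key_top 0.43 [224. 351.] [ 0.541  -0.1361  0.0873]
top green_key_top 0.65 [218. 280.] [0.5502 0.0228 0.0819]
top finial_mid 0.75 [160. 264.] [0.6761 0.0617 0.1116]
top finial_mid 0.69 [109. 275.] [0.7977 0.0388 0.0854]
top finial_mid 0.62 [171. 218.] [0.6556 0.1673 0.0667]
top tin_mid 0.58 [224. 191.] [0.534  0.2218 0.0857]
top tin_mid 0.37 [224. 280.] [0.5372 0.023  0.0824]
top tin_mid 0.34 [160. 265.] [0.6763 0.0598 0.1117]
top jar_mid 0.89 [156. 330.] [ 0.6944 -0.0884  0.0753]
top brush 0.9 [274. 309.] [ 0.4171 -0.055   0.0203]
side console 0.71 [212. 264.] [0.5826 0.0936 0.0512]
side console 0.68 [187. 332.] [ 0.4154 -0.0321  0.0183]
side rocker_on_end 0.51 [144. 277.] [ 0.5498 -0.1218  0.0828]
side rocker_on_end 0.45 [163. 280.] [ 0.5448 -0.0454  0.0803]
side yellow_key_top 0.55 
[... 396 characters left out ...]
. 218.] [ 0.6971 -0.0703  0.0538]
side jar_mid 0.22 [211. 262.] [0.5866 0.0896 0.0505]
side brush 0.89 [184. 332.] [ 0.4149 -0.0434  0.0163]
{'time_s': 1.0, 'joint_positions': array([ 1.196 ,  0.0527,  1.6129, -0.    ,  1.476 , -0.119 ]), 'qd': array([-0.0007,  0.0013, -0.0004,  0.0005, -0.0024, -0.0017]), 'tau': array([  0.0002, -39.3694, -37.047 ,  -0.0002,   0.0006,   0.    ]), 'position': array([0.1581, 0.6047, 0.2313]), 'tcp_rot': array([[-0.9675,  0.253 ,  0.    ],
       [ 0.253 ,  0.9675,  0.    ],
       [-0.    ,  0.    , -1.    ]]), 'wrist_force': array([-0.7854,  0.6336, -0.0429]), 'torque': array([0.017 , 0.0167, 0.0084]), 'gripper_force': 0.0, 'grip_width': 0.08534960908703473}
```

View pics/top0.png

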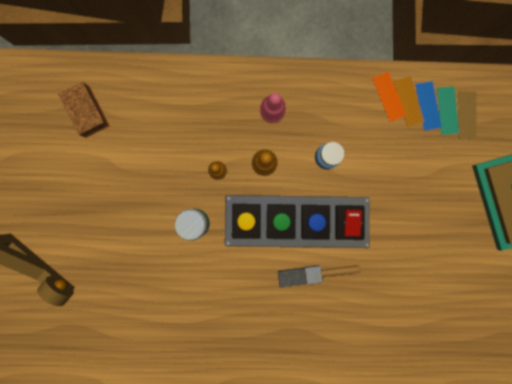

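View pics/side0.png

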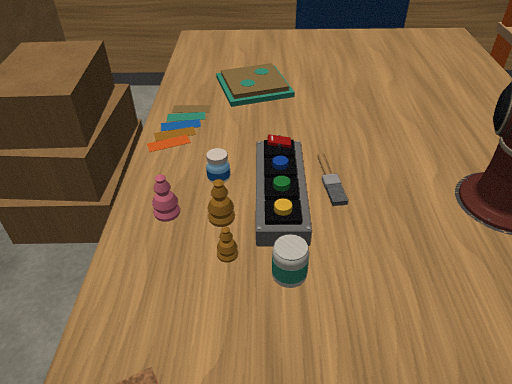

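Top view: keys in a row at yellow (222,246), green (222,282), blue (222,317), and the red rocker at (222,353) with its white bar at the far end, about row 209. The gold finial meant is the larger one at (161,264). The small one at (170,217) and the pink one at (108,273) are look-alikes. The tin is at (224,191), the jar at (155,330) and the brush at (275,315). The side view shows the same order, with the colour cards and the jar's blue label as other blue and red candidates. Next I measure by colour and take a close crop.

```bash
python3 - <<'E'
from h import *
np.set_printoptions(precision=4,suppress=True)
from cell import get_image
for cam,box in(("top",(190,255,220,375)),("side",(128,250,245,320))):
    im,d=get_image(cam); a,b,c,e=box
    sub=im[a:b,c:e].astype(int); hsv=cv2.cvtColor(im[a:b,c:e],cv2.COLOR_RGB2HSV)
    H,S,V=[hsv[...,i].astype(int) for i in range(3)]
    if cam=="top": cv2.imwrite("pics/crop.png",cv2.resize(im[a:b,c:e,::-1],None,fx=5,fy=5,interpolation=cv2.INTER_CUBIC))
    for n,m in dict(yellow=(H>20)&(H<35)&(S>170)&(V>150),green=(H>45)&(H<80)&(S>120),blue=(H>100)&(H<130)&(S>120),red=((H<6)|(H>172))&(S>150)).items():
        rc=np.argwhere(m)+[a,c]; P=np.array([world(cam,d,[x])[0] for x in rc])
        if not len(P): continue
        if n!="red": P=P[np.abs(P[:,2]-.082)<.004]; 
        else: P=P[P[:,2]>.07]
        rect=(P.min(0)+P.max(0))/2
        print(cam,n,len(P),"mean",P.mean(0),"mid",rect,"ext",np.ptp(P,axis=0))
        if n=="red":
            A=np.c_[P[:,:2],np.ones(len(P))]; print("plane",np.linalg.lstsq(A,P[:,2],rcond=None)[0], "rect",cv2.minAreaRect((P[:,:2]*1000).astype(np.float32)))
E
```

```text
top yellow 220 mean [0.5427 0.0993 0.0819] mid [0.5426 0.0991 0.081 ] ext [0.0361 0.0361 0.0044]
top green 241 mean [0.5432 0.0198 0.0818] mid [0.5433 0.0191 0.0809] ext [0.0382 0.0386 0.0056]
top blue 236 mean [ 0.5439 -0.0602  0.0815] mid [ 0.5439 -0.061   0.0806] ext [0.0364 0.0366 0.0046]
top red 408 mean [ 0.5435 -0.1395  0.0877] mid [ 0.5446 -0.1409  0.0837] ext [0.0574 0.0375 0.0193]
plane [ 0.1705 -0.0268 -0.0087] rect ((544.635498046875, -140.9258270263672), (56.671939849853516, 37.15912628173828), 1.3073292970657349)
side yellow 160 mean [0.5426 0.1013 0.0807] mid [0.5423 0.101  0.0803] ext [0.0349 0.0363 0.0037]
side green 147 mean [0.5431 0.0228 0.081 ] mid [0.5423 0.0217 0.0804] ext [0.0367 0.034  0.0046]
side blue 128 mean [ 0.5445 -0.0575  0.0803] mid [ 0.5436 -0.0586  0.0802] ext [0.0364 0.0374 0.0039]
side red 223 mean [ 0.5439 -0.1337  0.0856] mid [ 0.5441 -0.138   0.0832] ext [0.0586 0.0362 0.0187]
plane [ 0.1706 -0.1496 -0.0272] rect ((544.2299194335938, -138.25906372070312), (58.66429138183594, 36.12931442260742), 0.879231333732605)
```

View pics/crop.png

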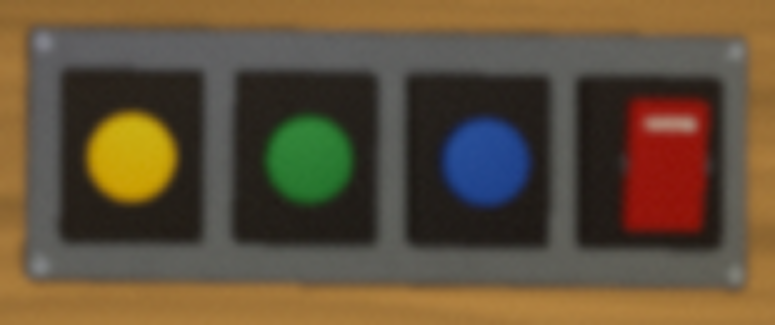

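Candidates:
- **Red:** the rocker (222,353). The orange card (97,389) isn't it.
- **Blue:** the key (222,317). The jar label (155,330) and the card (105,428) aren't it.
- **Yellow:** the key (222,246). The ochre card (100,407) isn't it.

The crop confirms the order and shows the white bar at the rocker's +x end. I shut the fingers and go above the rocker, aiming for (0.566, -0.139).

>>> {"api": "servo_tool", "payload": {"series": [[0.016,-0.03,0,0,0,3,1],[0.016,-0.03,0,0,0,3,1],[0.016,-0.03,0,0,0,3,1],[0.016,-0.03,0,0,0,3,1],[0.016,-0.03,0,0,0,2.65,1]]}}

```text
time_s: 1.52
position: [0.2385, 0.4533, 0.2313]
tcp_rot: [[-1.0, -0.003, 0.0], [-0.003, 1.0, 0.0], [-0.0, 0.0, -1.0]]
wrist_force: [1.3, 0.5, 0.8]
grip_width: 0.0256
gripper_force: 0.0
```

>>> {"api": "servo_tool", "payload": {"series": [[0.016,-0.03,0,0,0,0,1],[0.016,-0.03,0,0,0,0,1],[0.016,-0.03,0,0,0,0,1],[0.016,-0.03,0,0,0,0,1],[0.016,-0.03,0,0,0,0,1]]}}

```text
time_s: 1.93
position: [0.3185, 0.3032, 0.2315]
tcp_rot: [[-1.0, -0.0, 0.001], [-0.0, 1.0, 0.0], [-0.001, 0.0, -1.0]]
wrist_force: [0.2, 0.4, 0.2]
grip_width: 0.0004
gripper_force: 0.0
```

>>> {"api": "servo_tool", "payload": {"series": [[0.016,-0.03,0,0,0,0,1],[0.016,-0.03,0,0,0,0,1],[0.016,-0.03,0,0,0,0,1],[0.016,-0.03,0,0,0,0,1],[0.016,-0.03,0,0,0,0,1]]}}

```text
time_s: 2.35
position: [0.3986, 0.1531, 0.2316]
tcp_rot: [[-1.0, 0.0, 0.001], [0.0, 1.0, 0.0], [-0.001, 0.0, -1.0]]
wrist_force: [0.2, 0.5, 1.2]
grip_width: -0.0004
gripper_force: 0.0
```

>>> {"api": "servo_tool", "payload": {"series": [[0.016,-0.03,0,0,0,0,1],[0.016,-0.03,0,0,0,0,1],[0.016,-0.03,0,0,0,0,1],[0.016,-0.03,0,0,0,0,1],[0.016,-0.03,0,0,0,0,1]]}}

```text
time_s: 2.77
position: [0.4787, 0.0029, 0.2316]
tcp_rot: [[-1.0, 0.001, 0.001], [0.001, 1.0, -0.0], [-0.001, -0.0, -1.0]]
wrist_force: [0.2, -0.1, -0.1]
grip_width: -0.0001
gripper_force: 0.0
```

>>> {"api": "servo_tool", "payload": {"series": [[0.022,-0.03,-0.02,0,0,0,1],[0.022,-0.03,-0.02,0,0,0,1],[0.022,-0.03,-0.02,0,0,0,1],[0.022,-0.03,-0.02,0,0,0,1],[0,-0.024,-0.02,0,0,0,1]]}}

```text
time_s: 3.18
position: [0.5677, -0.1403, 0.1319]
tcp_rot: [[-1.0, 0.001, 0.003], [0.001, 1.0, -0.001], [-0.003, -0.001, -1.0]]
wrist_force: [-0.4, 0.6, 0.4]
grip_width: 0.0001
gripper_force: 0.0
```

>>> {"api": "servo_tool", "payload": {"series": [[0,0,0,0,0,0,1],[0,0,0,0,0,0,1],[0,0,0,0,0,0,1],[0,0,0,0,0,0,1],[0,0,0,0,0,0,1]]}}

```text
time_s: 3.6
position: [0.5656, -0.137, 0.134]
tcp_rot: [[-1.0, -0.001, 0.002], [-0.001, 1.0, -0.001], [-0.002, -0.001, -1.0]]
wrist_force: [0.2, -0.5, 0.5]
grip_width: -0.0003
gripper_force: 0.0
```

>>> {"api": "servo_tool", "payload": {"series": [[0,-0.002,-0.01,0,0,0,1],[0,0,-0.01,0,0,0,1],[0,0,-0.01,0,0,0,1],[0,0,-0.006,0,0,0,1],[0,0,-0.002,0,0,0,1]]}}

```text
time_s: 4.02
position: [0.5638, -0.1391, 0.0922]
tcp_rot: [[-1.0, 0.0, -0.003], [0.0, 1.0, 0.001], [0.003, 0.001, -1.0]]
wrist_force: [-1.0, 1.3, 2.7]
grip_width: 0.0001
gripper_force: 1.0
```

>>> {"api": "servo_tool", "payload": {"series": [[0,0,-0.002,0,0,0,1],[0,0,-0.002,0,0,0,1],[0,0,-0.002,0,0,0,1],[0,0,-0.002,0,0,0,1],[0,0,0,0,0,0,1]]}}

```text
time_s: 4.43
position: [0.5658, -0.1397, 0.0871]
tcp_rot: [[-1.0, 0.0, 0.002], [0.0, 1.0, -0.0], [-0.002, -0.0, -1.0]]
wrist_force: [-0.4, 1.8, 2.6]
grip_width: -0.0
gripper_force: 1.2
```

>>> {"api": "servo_tool", "payload": {"series": [[0,0,-0.001,0,0,0,1],[0,0,-0.001,0,0,0,1],[0,0,-0.001,0,0,0,1],[0,0,0,0,0,0,1],[0,0,0,0,0,0,1]]}}

```text
time_s: 4.85
position: [0.5664, -0.1398, 0.0852]
tcp_rot: [[-1.0, 0.0, 0.003], [0.0, 1.0, -0.0], [-0.003, -0.0, -1.0]]
wrist_force: [0.9, 3.6, 6.9]
grip_width: -0.0004
gripper_force: 3.4
```

>>> {"api": "servo_tool", "payload": {"series": [[0,0,-0.001,0,0,0,1],[0,0,-0.001,0,0,0,1],[0,0,0,0,0,0,1],[0,0,0,0,0,0,1],[0,0,0,0,0,0,1]]}}

```text
time_s: 5.27
position: [0.5665, -0.1398, 0.0849]
tcp_rot: [[-1.0, 0.0, 0.003], [0.0, 1.0, -0.0], [-0.003, -0.0, -1.0]]
wrist_force: [-3.0, 5.1, 15.7]
grip_width: 0.0001
gripper_force: 7.0
```

>>> {"api": "servo_tool", "payload": {"series": [[0,0,-0.001,0,0,0,1],[0,0,-0.001,0,0,0,1],[0,0,0,0,0,0,1],[0,0,0,0,0,0,1],[0,0,0,0,0,0,1]]}}

```text
time_s: 5.68
position: [0.5666, -0.1398, 0.0847]
tcp_rot: [[-1.0, -0.0, 0.003], [-0.0, 1.0, -0.0], [-0.003, -0.0, -1.0]]
wrist_force: [-8.1, 6.0, 23.3]
grip_width: 0.0003
gripper_force: 10.8
```

>>> {"api": "servo_tool", "payload": {"series": [[0,0,0.01,0,0,0,1],[0,0,0.015,0,0,0,1],[0,0,0.015,0,0,0,1],[-0.012,0.04,0,0,0,0,1],[-0.011,0.04,0,0,0,0,1]]}}

```text
time_s: 6.1
position: [0.5429, -0.061, 0.1208]
tcp_rot: [[-1.0, 0.004, 0.003], [0.004, 1.0, -0.002], [-0.003, -0.002, -1.0]]
wrist_force: [-0.4, 0.5, -0.5]
grip_width: 0.0001
gripper_force: 0.0
```

>>> {"api": "servo_tool", "payload": {"series": [[0,0,0,0,0,0,1],[0,0,0,0,0,0,1],[0,0,0,0,0,0,1],[0,0,0,0,0,0,1],[0,0,0,0,0,0,1]]}}

```text
time_s: 6.52
position: [0.5423, -0.0609, 0.1193]
tcp_rot: [[-1.0, 0.001, 0.0], [0.001, 1.0, -0.0], [-0.0, -0.0, -1.0]]
wrist_force: [0.6, 0.3, 0.1]
grip_width: 0.0
gripper_force: 0.0
```

```bash
python3 - <<'E'
from h import *
np.set_printoptions(precision=4,suppress=True)
ims=[]
for cam,(a,b,c,e) in(("top",(205,240,340,368)),("side",(128,158,262,298))):
    im,d=get_image(cam)
    hsv=cv2.cvtColor(im[a:b,c:e],cv2.COLOR_RGB2HSV);H,S=hsv[...,0],hsv[...,1]
    rc=np.argwhere(((H<6)|(H>172))&(S>150))+[a,c]; P=np.array([world(cam,d,[x])[0] for x in rc]);P=P[P[:,2]>.078]
    A=np.c_[P[:,:2],np.ones(len(P))]; print(cam,len(P),"plane",np.linalg.lstsq(A,P[:,2],rcond=None)[0])
    ims.append(cv2.resize(im[100:260,200:400,::-1],None,fx=2,fy=2) )
cv2.imwrite("pics/after1.png",np.hstack(ims))
E
```

```text
top 383 plane [-0.1844  0.0481  0.5405]
side 117 plane [-0.1007  0.6788  0.2316]
```

View pics/after1.png

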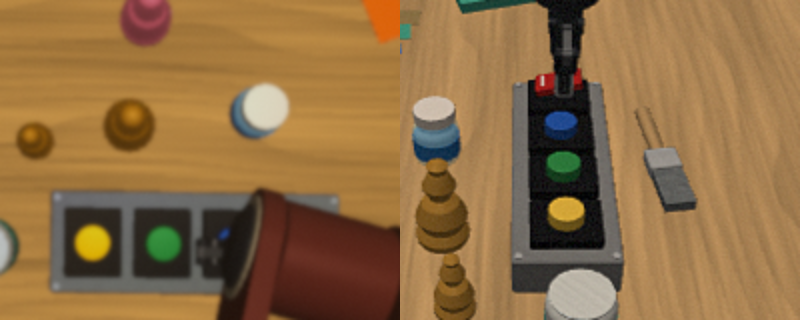

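The rocker slope went from +0.17 to -0.18, so it is over at its stop, and force built up against that stop. In the picture the gripper is over the blue key and nothing else has moved. Next I press blue.

>>> {"api": "servo_tool", "payload": {"series": [[0.001,0.001,-0.012,0,0,0,1],[0,0,-0.012,0,0,0,1],[0,0,-0.008,0,0,0,1],[0,0,-0.003,0,0,0,1],[0,0,-0.002,0,0,0,1]]}}

```text
time_s: 7.03
position: [0.5417, -0.0586, 0.0808]
tcp_rot: [[-1.0, 0.0, -0.004], [0.0, 1.0, 0.001], [0.004, 0.001, -1.0]]
wrist_force: [-2.7, 0.4, 3.4]
grip_width: 0.0002
gripper_force: 1.9
```

>>> {"api": "servo_tool", "payload": {"series": [[0,0,-0.002,0,0,0,1],[0,0,-0.002,0,0,0,1],[0,0,-0.002,0,0,0,1],[0,0,-0.001,0,0,0,1],[0,0,0,0,0,0,1]]}}

```text
time_s: 7.45
position: [0.5433, -0.0589, 0.0756]
tcp_rot: [[-1.0, 0.0, 0.001], [0.0, 1.0, -0.0], [-0.001, -0.0, -1.0]]
wrist_force: [-1.3, -0.0, 2.1]
grip_width: -0.0002
gripper_force: 1.1
```

>>> {"api": "servo_tool", "payload": {"series": [[0,0,-0.001,0,0,0,1],[0,0,-0.001,0,0,0,1],[0,0,0,0,0,0,1],[0,0,0,0,0,0,1],[0,0,0,0,0,0,1]]}}

```text
time_s: 7.87
position: [0.5433, -0.0589, 0.074]
tcp_rot: [[-1.0, 0.0, 0.001], [0.0, 1.0, -0.0], [-0.001, -0.0, -1.0]]
wrist_force: [-1.9, 0.1, 5.1]
grip_width: 0.0002
gripper_force: 2.7
```

>>> {"api": "servo_tool", "payload": {"series": [[0,0,-0.001,0,0,0,1],[0,0,-0.001,0,0,0,1],[0,0,-0.001,0,0,0,1],[0,0,0,0,0,0,1],[0,0,0,0,0,0,1]]}}

```text
time_s: 8.28
position: [0.5435, -0.0589, 0.0737]
tcp_rot: [[-1.0, -0.0, -0.0], [-0.0, 1.0, -0.0], [0.0, -0.0, -1.0]]
wrist_force: [-10.5, 1.2, 20.2]
grip_width: -0.0001
gripper_force: 10.1
```

Blue is at its stop. Next I lift and cross high over green to yellow.

>>> {"api": "servo_tool", "payload": {"series": [[0,0,0.012,0,0,0,1],[0,0,0.02,0,0,0,1],[0,0,0.02,0,0,0,1],[0,0.039,0,0,0,0,1],[0,0.04,0,0,0,0,1]]}}

```text
time_s: 8.7
position: [0.5448, 0.0194, 0.1245]
tcp_rot: [[-1.0, 0.005, 0.005], [0.005, 1.0, -0.001], [-0.005, -0.001, -1.0]]
wrist_force: [0.4, 0.4, -0.3]
grip_width: -0.0
gripper_force: 0.0
```

>>> {"api": "servo_tool", "payload": {"series": [[0,0.04,0,0,0,0,1],[0,0.04,0,0,0,0,1],[0,0,0,0,0,0,1],[0,0,0,0,0,0,1],[0,0,0,0,0,0,1]]}}

```text
time_s: 9.12
position: [0.543, 0.1, 0.122]
tcp_rot: [[-1.0, -0.001, 0.0], [-0.001, 1.0, -0.001], [-0.0, -0.001, -1.0]]
wrist_force: [-0.9, -0.8, 0.2]
grip_width: 0.0001
gripper_force: 0.0
```

```bash
cat > chk.py <<'E'
from h import *
np.set_printoptions(precision=4,suppress=True)
for cam in("top","side"):
    im,d=get_image(cam)
    c=calibration(cam)
    for n,p in dict(blue=(.544,-.0595),green=(.543,.021),yellow=(.5427,.1),farred=(.566,-.139),nearred=(.524,-.139)).items():
        uv=cv2.projectPoints(np.array([[*p,.08]]),np.array(c["rvec"],float),np.array(c["tvec"],float),np.array(c["K"]),None)[0].ravel()
        print(cam,n,world(cam,d,[uv[::-1]])[0],im[int(uv[1]),int(uv[0])])
E
python3 chk.py
```

```text
top blue [ 0.5438 -0.0603  0.0755] [ 39  79 156]
top green [0.5583 0.0521 0.4424] [94 42 31]
top yellow [0.5579 0.0957 0.4379] [87 37 25]
top farred [ 0.5661 -0.1379  0.0837] [200 155 136]
top nearred [ 0.5249 -0.1351  0.0936] [185  35  24]
side blue [0.5532 0.1366 0.224 ] [16 17 16]
side green [0.5479 0.1132 0.1548] [21 18 23]
side yellow [0.5428 0.1018 0.0816] [217 170  56]
side farred [0.5711 0.1258 0.2578] [14 20 21]
side nearred [0.5418 0.1373 0.2655] [ 4 16 19]
```

Blue is down (0.0755, from 0.0815) and the rocker is over. Next I press yellow.

>>> {"api": "servo_tool", "payload": {"series": [[0,0,-0.012,0,0,0,1],[0,0,-0.014,0,0,0,1],[0,0,-0.008,0,0,0,1],[0,0,-0.004,0,0,0,1],[0,0,-0.002,0,0,0,1]]}}

```text
time_s: 9.63
position: [0.5421, 0.0994, 0.0812]
tcp_rot: [[-1.0, 0.001, -0.003], [0.001, 1.0, -0.001], [0.003, -0.001, -1.0]]
wrist_force: [-3.1, -1.0, 3.3]
grip_width: -0.0001
gripper_force: 1.9
```

>>> {"api": "servo_tool", "payload": {"series": [[0,0,-0.002,0,0,0,1],[0,0,-0.002,0,0,0,1],[0,0,-0.002,0,0,0,1],[0,0,-0.001,0,0,0,1],[0,0,0,0,0,0,1]]}}

```text
time_s: 10.05
position: [0.5436, 0.1001, 0.0758]
tcp_rot: [[-1.0, 0.0, 0.002], [0.0, 1.0, -0.0], [-0.002, -0.0, -1.0]]
wrist_force: [-0.0, -0.7, 2.6]
grip_width: 0.0003
gripper_force: 1.1
```

>>> {"api": "servo_tool", "payload": {"series": [[0,0,-0.001,0,0,0,1],[0,0,-0.001,0,0,0,1],[0,0,-0.001,0,0,0,1],[0,0,0,0,0,0,1],[0,0,0,0,0,0,1]]}}

```text
time_s: 10.47
position: [0.5436, 0.1001, 0.0739]
tcp_rot: [[-1.0, -0.0, 0.001], [-0.0, 1.0, -0.0], [-0.001, -0.0, -1.0]]
wrist_force: [-3.7, -2.3, 9.9]
grip_width: -0.0001
gripper_force: 4.8
```

>>> {"api": "servo_tool", "payload": {"series": [[0,0,-0.001,0,0,0,1],[0,0,-0.001,0,0,0,1],[0,0,0,0,0,0,1],[0,0,0,0,0,0,1],[0,0,0,0,0,0,1]]}}

```text
time_s: 10.88
position: [0.5438, 0.1001, 0.0737]
tcp_rot: [[-1.0, -0.0, 0.001], [-0.0, 1.0, -0.001], [-0.001, -0.001, -1.0]]
wrist_force: [-8.1, -3.2, 18.9]
grip_width: 0.0001
gripper_force: 9.6
```

>>> {"api": "servo_tool", "payload": {"series": [[0,0,0.012,0,0,0,1],[0,0,0.03,0,0,0,1],[0,0,0.04,0,0,0,1],[0,0,0.04,0,0,0,1],[0,0,0.03,0,0,0,1]]}}

```text
time_s: 11.3
position: [0.5435, 0.1007, 0.2254]
tcp_rot: [[-1.0, -0.0, 0.003], [-0.0, 1.0, 0.001], [-0.003, 0.001, -1.0]]
wrist_force: [1.2, -0.7, 0.8]
grip_width: 0.0
gripper_force: 0.0
```

>>> {"api": "servo_tool", "payload": {"series": [[-0.016,0.035,0,0,0,0,1],[-0.016,0.035,0,0,0,0,1],[-0.016,0.035,0,0,0,0,1],[-0.016,0.035,0,0,0,0,1],[-0.016,0.035,0,0,0,0,1]]}}

```text
time_s: 11.72
position: [0.4617, 0.2769, 0.222]
tcp_rot: [[-1.0, 0.0, -0.0], [0.0, 1.0, 0.001], [0.0, 0.001, -1.0]]
wrist_force: [-0.4, 0.4, 1.3]
grip_width: -0.0003
gripper_force: 0.0
```

>>> {"api": "servo_tool", "payload": {"series": [[-0.016,0.035,0,0,0,0,1],[-0.016,0.035,0,0,0,0,1],[-0.016,0.035,0,0,0,0,1],[-0.016,0.035,0,0,0,0,1],[-0.016,0.035,0,0,0,0,1]]}}

```text
time_s: 12.13
position: [0.3814, 0.4521, 0.2218]
tcp_rot: [[-1.0, -0.0, -0.001], [-0.0, 1.0, 0.001], [0.001, 0.001, -1.0]]
wrist_force: [1.0, 0.5, -0.0]
grip_width: -0.0003
gripper_force: 0.0
```

>>> {"api": "servo_tool", "payload": {"series": [[0,0,0,0,0,0,1],[0,0,0,0,0,0,1],[0,0,0,0,0,0,1],[0,0,0,0,0,0,1],[0,0,0,0,0,0,1]]}}

```text
time_s: 12.55
position: [0.3836, 0.4492, 0.2222]
tcp_rot: [[-1.0, 0.002, -0.0], [0.002, 1.0, -0.0], [0.0, -0.0, -1.0]]
wrist_force: [1.2, 0.1, 0.1]
grip_width: -0.0004
gripper_force: 0.0
```

```bash
python3 chk.py; python3 -c "
from h import *
cv2.imwrite('pics/end.png',get_image('top')[0][...,::-1])"
```

```text
top blue [ 0.5438 -0.0605  0.0747] [ 37  73 147]
top green [0.5431 0.0212 0.0822] [ 46 126  54]
top yellow [0.5424 0.1001 0.074 ] [202 169  14]
top farred [ 0.5661 -0.1378  0.0842] [189 146 126]
top nearred [ 0.5248 -0.1356  0.0919] [174  33  21]
side blue [ 0.5436 -0.0684  0.0735] [ 33  77 153]
side green [0.5432 0.024  0.0824] [ 50 123  62]
side yellow [0.5423 0.0927 0.0734] [213 166  54]
side farred [ 0.5661 -0.1343  0.0832] [183 121 110]
side nearred [ 0.5249 -0.125   0.0894] [161  34  26]
```

View pics/end.png

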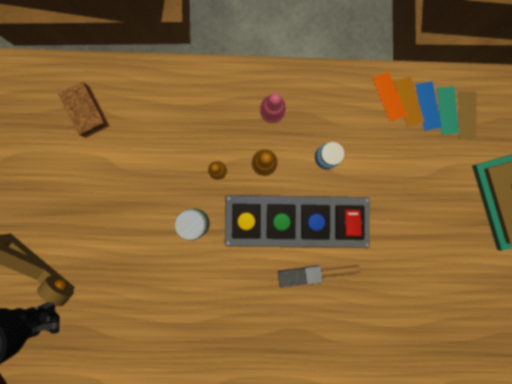

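The final picture shows blue and yellow at 74 mm, green up at 82 mm, and the rocker with its marked end at 84 mm. The finial (161,264), tin (224,191), jar (155,330) and brush (275,315) are where they were, and the arm is clear.

```bash
python3 -c "
from cell import workorder
print(workorder.hand_in())"
```

```text
the job is handed in; nothing more can be done
None
```

The job is handed in: rocker on, then the blue key fully down, then the yellow key fully down, with green still up and the finial, tin, jar and brush undisturbed.

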